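# Roll the banner tube onto the red line

### The arm

A 6-joint arm with a two-finger parallel gripper is mounted at the origin on the work surface. World frame = base frame: x ahead of the robot, y to its left, z up, the work surface at z = 0. Lengths are in m, angles in rad, forces in N, time in s.
With the tool pointing down it reaches from about 0.35 to 0.975 m from the base axis. Payload 4.9 kg.
Tool frame: the origin (TCP) lies between the finger pads, 19 mm behind the fingertips; this is the grasp point; z points along the fingers, y is the line along which they close (so a half turn about z gives the same grasp; the last joint's range is limited). The gripper opens to 85 mm and grips with 20 to 120 N. Pads are 22 mm wide; open, the fingers measure 114 mm over their backs; the gripper's body (76 mm by 85 mm) begins 54 mm behind the grasp point. The pads swing forward as they close: fully open they stand 13 mm farther back than shut.
Start: joints at [-1.404, 0.053, 1.613, -0, 1.476, -0.119], TCP at [0.176, -0.6, 0.25] pointing down, gripper open.
Joint ranges: [-3.01, 3.01], [-1.01, 2.22], [0.06, 2.58], [-1.02, 4.17], [0.09, 2.62], [-3.14, 3.14]. Speed limits (rad/s): [2.57, 2.57, 3.14, 3.14, 3.14, 3.14].

### API

Orientations are given as a unit quaternion [w, x, y, z].
In Python, from plant import manip gives the robot as it stands.
- The arm moves only by the shell command python3 shift.py 'ROWS'. ROWS is a JSON list of rows, 1 to 5 of them, each of 7 numbers: the opening from 0.0 (shut) to 1.0 (fully open), then dx, dy, dz in m, then a rotation vector rx, ry, rz in rad; each row shifts and turns the commanded pose from where the row before left it, along the tool's axes as they then stand; what a row does not reach is not made up. A row lasts 1/8 s, in which the tool goes at most 0.0625 m and 0.188 rad, less where a joint would pass 70% of its speed; a pose out of reach is approached as far as the arm can. The fingers move at their own pace and stop on an object; the grip force is fixed at half the most. Time passes only in rows, so rows that do not move let the fingers close. It prints the time, the measured TCP pose, the force, the opening and the grip force at its end.
- manip.state(): the state, without advancing time (a new reading comes with each control period).
- manip.grab_frame(name): name is "scene" or "side" or "wrist"; returns the picture (420x560x3 uint8, red, green, blue); there is no depth.
- manip.camera_params(name): a dict with "intrinsics" (3x3 intrinsics, pixels), "k1" (the pictures are not rectified: a ray, as slopes to the right and down, at radius r is drawn at 1 + k1 r^2 times it, then the intrinsics apply), "xyz" and "orientation" of the camera in the world. Camera axes: x right, y down, z forward; pixel columns grow to the right and rows downward; lengths in m; the calibration is good to about 2 mm. A picture is of the moment at which its call begins: read the wrist's pose just before it. camera_params takes no time and is no camera call; for the wrist camera it gives the pose at the moment of the call.
- manip.job_done(): hands the job in; it is judged then, once.
The state is a dict: "time": time; "joint_pos": joint angles; "joint_vel": joint speeds; "joint_efforts": joint torques, N m; "tool_pos": TCP position; "tool_rot": TCP orientation; "contact_force": force on the tool from outside, world axes, zero at the start; "ft_torque": the same for the moment, N m; "gripper_width": opening from 0.0 (shut) to 1.0 (fully open); "grasp_force": force on a finger pad.
Only numpy, scipy, OpenCV 4.12 (cv2) and the standard library are available. Lean on these libraries where they do the work, as an engineer would, in place of code of your own. Each camera call takes 0.05 s, during which the arm holds its last target. There are 200 camera calls.

### The job

Get the cardboard tube ready to be taped to the banner sheet: with your fingertips on the top of the tube, roll it sideways across the sheet until it comes to rest lying right along the red line, and then take your hand away. Roll it, do not slide it, and do not pick it up, pinch it or push it low on its sides; ignore the blue line and do not disturb the paint, tape and other things around it.

Things in the scene. Friction and masses are not known exactly. Their poses are not given: they have to be found in the camera images.
- tube: Brown cardboard tube with dark ends lying on the board: 50 mm diameter, 180 mm long, about 0.12 kg. Origin at its centre on its axis, 31 mm above the table (tube top 56 mm above the table). Its y axis runs along its length, about parallel to the lines; x and z turn with it as it rolls (at the start z is up). It rolls without slipping and hardly coasts.
- tube_mark (a point): Middle of the green stripe along the tube, 25 mm from its axis, on top at the start; it must go round to the underside as the tube rolls (half a turn is 79 mm of travel). A fingertip pressed lightly (2 to 5 N) on the tube's top and moved sideways goes twice as far as the tube, so it runs ahead of the tube and several strokes are needed.
- red_line: Red tape line on the sheet, 15 mm wide, 260 mm long, flat (no height to speak of, 6.5 mm above the table). Origin at its centre, y along the line, x across it. It lies 75 to 110 mm to one side of the tube; red and blue may change sides.
- blue_line: Blue tape line like the red one, parallel to it on the other side of the tube; not the target. Origin at its centre, y along the line.
- board: Fixed plywood board, 290 x 420 mm, 6 mm thick, with the cream banner sheet on it. Origin at the centre of its underside on the table, y parallel to the lines, z up; it may be turned a little on the table.
- paint_bottle: A small blue paint bottle with white cap, 34 mm diameter, 85 mm tall, standing on the board beside the tube's path. Bystander: leave it alone. Origin at the centre of its underside, z up.
- tape_roll: A roll of brown tape lying flat on the board on the other side of the tube's path, 84 mm outside diameter, 24 mm high. Bystander: leave it alone. Origin at the centre of its underside, z up.
- spray_can: A grey spray can, 64 mm diameter, 190 mm tall, standing on the table. Bystander: leave it alone. Origin at the centre of its underside, z up.
- paint_jar: A yellow jar with black lid, 68 mm diameter, 85 mm tall, standing on the table. Bystander: leave it alone. Origin at the centre of its underside, z up.
- black_bottle: A black paint bottle, 44 mm diameter, 125 mm tall, standing on the table. Bystander: leave it alone. Origin at the centre of its underside, z up.
- brush: A wooden brush, 200 mm long, lying on the table. Bystander: leave it alone. Origin at the centre of its underside, z up.
- mask: A pale papier-mache mask, about 185 x 125 mm, 64 mm high, lying face up on the table. Bystander: leave it alone. Origin at the centre of its underside, z up.

How it is judged:
On the way:
1. the tube has rolled over, its green stripe coming to the underside (height (world z) of tube_mark below 0.019 m), for 0.05 s.
At the end, for the whole second after the job is handed in: The tube lies still on the board with its axis within 10 mm of the red line's centre line, within 0.12 rad of parallel to it, and its middle within 40 mm of the line's middle along it (the tube then lies wholly over the line) (x of tube in the frame of red_line between -0.01 and 0.01 m and y of tube in the frame of red_line between -0.04 and 0.04 m and angle between the y axis of tube and the y axis of red_line, either way round below 0.12 rad and height (world z) of tube between 0.026 and 0.036 m and linear speed of tube below 0.01 m/s and angular speed of tube below 0.3 rad/s); the robot touches nothing.
It fails at once if the tube is lifted or carried (its axis more than 8 mm above its resting height) (height (world z) of tube above 0.039 m).
It fails at once if the tube is pinched or pushed low on its side (fingers touch it while the TCP is less than 56 mm above the table) (contact force between tube and the fingers above 0.3 N and height (world z) of the grasp point below 0.056 m).
It fails at once if a bystander is moved more than 15 mm or knocked over (distance of any of paint_bottle, tape_roll, spray_can, paint_jar, black_bottle, brush, mask from where it was at the start of the episode above 0.015 m or angle between any of paint_bottle, spray_can, paint_jar, black_bottle, tape_roll, mask's own z axis and vertical above 0.3 rad).
It also fails if it takes over 58 s, if anything falls off the work surface, if the arm or the gripper's body presses on something with over 40 N, if the wrist force passes 120 N, or if a joint passes its speed limit or range.

## Working session

There is one attempt and no reset: what is moved stays moved. The work goes in short steps, Python scripts to look and compute and a shell command to move; the robot and the scene stay as the last step left them, time stands still between calls to the robot, and variables do not carry over. Pictures are saved under pics/ and viewed, at most 10 in all, crops included, and the job is handed in when it is done.

```bash
ls; mkdir -p pics
python3 - <<'E'
from plant import manip
import cv2
for n in("scene","side"):
    im=manip.grab_frame(n);cv2.imwrite(f"pics/{n}0.png",im[:,:,::-1])
    print(manip.camera_params(n))
s=manip.state();print(s['time'],s['tool_pos'],s['tool_rot'],s['gripper_width'])
E
```

```text
pics
plant.py
shift.py
{'intrinsics': array([[504.61128198,   0.        , 276.83482934],
       [  0.        , 504.61128198, 216.2066354 ],
       [  0.        ,   0.        ,   1.        ]]), 'k1': -0.1377219882714539, 'xyz': array([ 1.24904453, -0.26282035,  1.36565179]), 'orientation': array([-0.21922563,  0.79185703,  0.54850094, -0.15507835])}
{'intrinsics': array([[458.74512383,   0.        , 281.770114  ],
       [  0.        , 458.74512383, 211.06005728],
       [  0.        ,   0.        ,   1.        ]]), 'k1': -0.0483014930692321, 'xyz': array([0.43022304, 1.16445596, 0.81018351]), 'orientation': array([ 0.0251877 , -0.03966407,  0.87644028, -0.47921266])}
0.1 [ 0.17610193 -0.59912344  0.24887247] [-9.37632926e-04  9.89809380e-01  1.42395619e-01 -1.90059851e-05] 1.0033932421118983
```

View pics/scene0.png

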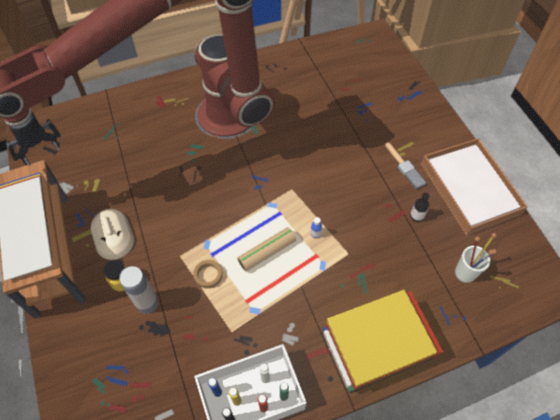

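View pics/side0.png

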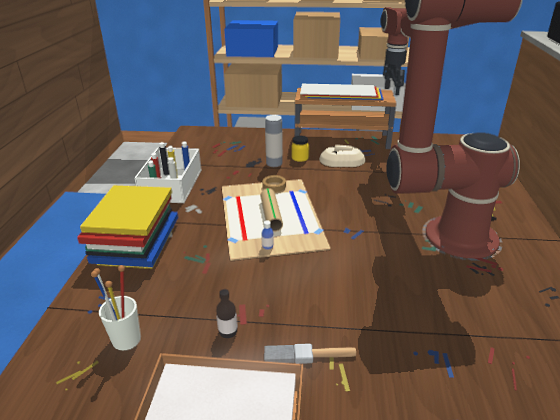

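The scene view shows the tube at about (268,249) with its green stripe on top. The red line runs (247,300)–(318,258), the blue line is on the robot side, the paint bottle is at (316,228) and the tape roll at (208,274).

```bash
cat > h.py <<'E'
import numpy as np,cv2
from scipy.spatial.transform import Rotation as R
from plant import manip
def ray(n,uv,z,P=None):
    P=P or manip.camera_params(n);K=P['intrinsics']
    d=cv2.undistortPoints(np.float64(uv).reshape(-1,1,2),K,np.array([P['k1'],0,0,0,0.]))[:,0]
    d=np.c_[d,np.ones(len(d))]@R.from_quat(np.roll(P['orientation'],-1)).as_matrix().T
    return P['xyz']+d*((z-P['xyz'][2])/d[:,2])[:,None]
def mask(im,lo,hi,box=None):
    h=cv2.cvtColor(im,cv2.COLOR_RGB2HSV);m=cv2.inRange(h,lo,hi)
    if box:
        b=np.zeros_like(m);x0,y0,x1,y1=box;b[y0:y1,x0:x1]=255;m&=b
    return m
def seg(n,m,z):
    """biggest blob -> centre, unit axis, length, width on plane z"""
    c=max(cv2.findContours(m,cv2.RETR_EXTERNAL,cv2.CHAIN_APPROX_NONE)[0],key=cv2.contourArea)
    p=ray(n,c[:,0],z)[:,:2]
    (cx,cy),(w,h),a=cv2.minAreaRect(np.float32(p*1000))
    a=np.deg2rad(a)+(np.pi/2 if h>w else 0)
    return np.r_[cx,cy]/1000,np.rad2deg((a+np.pi/2)%np.pi-np.pi/2),max(w,h),min(w,h)
E
python3 - <<'E'
from h import *
B={'scene':(180,190,350,330),'side':(215,175,330,260)}
for n in B:
    im=cv2.imread(f"pics/{n}0.png")[:,:,::-1].copy()
    red=mask(im,(0,150,120),(6,255,255),B[n])|mask(im,(174,150,120),(180,255,255),B[n])
    print(n,'red',seg(n,red,.0065))
    print(n,'blue',seg(n,mask(im,(112,150,80),(130,255,255),B[n]),.0065))
    print(n,'green',seg(n,mask(im,(35,80,40),(80,255,255),B[n]),.056))
    x0,y0,x1,y1=B[n];cv2.imwrite(f"pics/{n}0c.png",cv2.resize(im[y0:y1,x0:x1,::-1],None,fx=4,fy=4,interpolation=2))
E
```

```text
scene red (array([ 0.68021228, -0.04000618]), np.float64(-74.9353723526001), 255.97242736816406, 8.942957878112793)
scene blue (array([ 0.50097354, -0.09125942]), np.float64(-75.06910037994383), 249.10134887695312, 6.618350982666016)
scene green (array([ 0.58558356, -0.05615388]), np.float64(-75.82986164093016), 173.85568237304688, 7.312462329864502)
side red (array([ 0.68021149, -0.04191113]), np.float64(-75.2351608276367), 258.3318176269531, 11.906265258789062)
side blue (array([ 0.50114108, -0.09369865]), np.float64(-75.14642429351807), 250.96363830566406, 10.557184219360352)
side green (array([ 0.58529614, -0.05561739]), np.float64(-75.87118434906006), 182.84976196289062, 7.417996883392334)
```

View pics/scene0c.png

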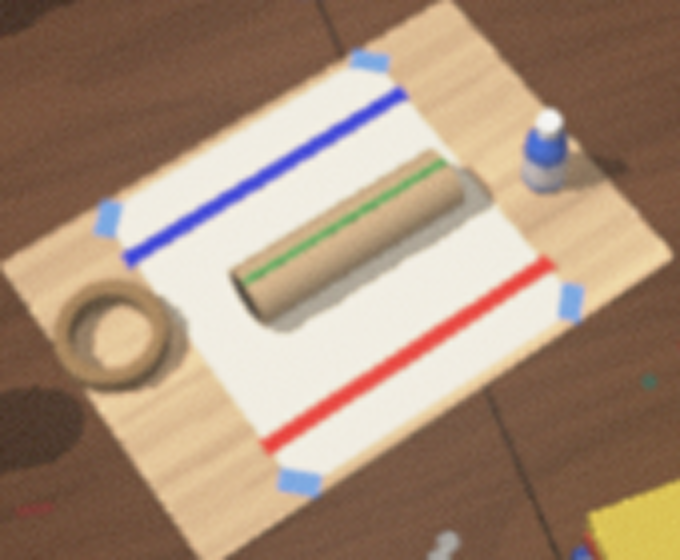

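Both views agree: the tube has to go about 95 mm across, along the tool's +x, and the fingers can sit spread along the tube. A helper will convert a target into tool-axis shifts.

```bash
cat > go.py <<'E'
# usage: go.py across along z angle_deg : tool shift to point given in red-line frame (across +away from robot)
import sys;from h import *
RED=np.array([.6802,-.041]);A=np.deg2rad(14.85)
n=np.array([np.cos(A),np.sin(A)]);t=np.array([-n[1],n[0]])
def to(u):return (u-RED)@n,(u-RED)@t
if __name__=='__main__':
    a,l,z,yaw=map(float,sys.argv[1:]);s=manip.state();p=s['tool_pos']
    M=R.from_quat(np.roll(s['tool_rot'],-1)).as_matrix()
    print('tube0',to(np.array([.5854,-.0559])),'tcp',to(p[:2]),p[2],'F',s['contact_force'],'t',s['time'])
    print('tool x yaw',np.rad2deg(np.arctan2(M[1,0],M[0,0])),'z axis',M[:,2])
    print('shift',M.T@(np.r_[RED+a*n+l*t,z]-p))
    x=np.deg2rad(yaw);W=np.array([[np.cos(x),np.sin(x),0],[np.sin(x),-np.cos(x),0],[0,0,-1]])
    print('rot',R.from_matrix(M.T@W).as_rotvec())
E
python3 go.py -.105 .01 .25 14.4
```

```text
tube0 (np.float64(-0.09545240133088445), np.float64(0.00989389105295616)) tcp (np.float64(-0.6303023496211967), np.float64(-0.41028719885902304)) 0.24887246608096555 F [-0.28339847 -1.22338331 -0.12103616] t 0.1
tool x yaw 16.372983434435916 z axis [-3.04654247e-04  1.85074299e-03 -9.99998241e-01]
shift [ 5.36287398e-01 -4.06178439e-01 -2.48378351e-04]
rot [-0.00186534 -0.00019733  0.03443526]
```

```bash
python3 shift.py '[[0.5,0.048,-0.0365,0,0,0,0],[0.5,0.048,-0.0365,0,0,0,0],[0.5,0.048,-0.0365,0,0,0,0],[0.5,0.048,-0.0365,0,0,0,0],[0.5,0.048,-0.0365,0,0,0,0]]'; python3 shift.py '[[0.5,0.048,-0.0365,0,0,0,0],[0.5,0.048,-0.0365,0,0,0,0],[0.5,0.048,-0.0365,0,0,0,0],[0.5,0.048,-0.0365,0,0,0,0],[0.5,0.048,-0.0365,0,0,0,0.03]]';python3 go.py -.103 .01 .25 14.4
```

```text
time: 0.72
tool_pos: [0.3557, -0.355, 0.2496]
tool_rot: [-0.0, 0.99, 0.142, 0.0]
contact_force: [-0.1, -1.0, 0.1]
gripper_width: 0.503
grasp_force: 0.0
time: 1.35
tool_pos: [0.5345, -0.1122, 0.2497]
tool_rot: [0.0, 0.992, 0.127, -0.0]
contact_force: [1.0, -0.5, 1.5]
gripper_width: 0.497
grasp_force: 0.0
tube0 (np.float64(-0.09545240133088445), np.float64(0.00989389105295616)) tcp (np.float64(-0.15906854344083185), np.float64(-0.03148114229747644)) 0.24965913197718625 F [ 1.03573517 -0.53018697  1.51467927] t 1.35
tool x yaw 14.615916234198592 z axis [-2.61513986e-04 -7.25053088e-05 -9.99999963e-01]
shift [ 0.05589851 -0.04170986 -0.00035621]
rot [4.68028580e-06 2.71338845e-04 3.76844974e-03]
```

```bash
python3 shift.py '[[0.5,0.045,-0.032,0,0,0,0],[0.5,0.01,-0.009,0.05,0,0,0.004],[0.5,0,0,0.06,0,0,0],[0.5,0,0,0.035,0,0,0],[0.5,0,0,0,0,0,0]]';python3 go.py -.103 .01 .08 14.4
python3 - <<'E'
from h import *
im=manip.grab_frame("side");cv2.imwrite("pics/s1.png",cv2.resize(im[140:270,190:350,::-1],None,fx=4,fy=4))
E
```

```text
time: 1.98
tool_pos: [0.5736, -0.0597, 0.1007]
tool_rot: [-0.002, 0.992, 0.126, -0.004]
contact_force: [-0.3, -0.6, -0.6]
gripper_width: 0.496
grasp_force: 0.0
tube0 (np.float64(-0.09545240133088445), np.float64(0.00989389105295616)) tcp (np.float64(-0.10785620618857758), np.float64(0.009256241379215113)) 0.10068335340352247 F [-0.29143094 -0.61059874 -0.61930649] t 1.975
tool x yaw 14.437755216973473 z axis [-0.00851698  0.00202662 -0.99996168]
shift [ 0.00501073 -0.00069431  0.02064818]
rot [-0.00408358  0.00774419  0.00064313]
```

View pics/s1.png

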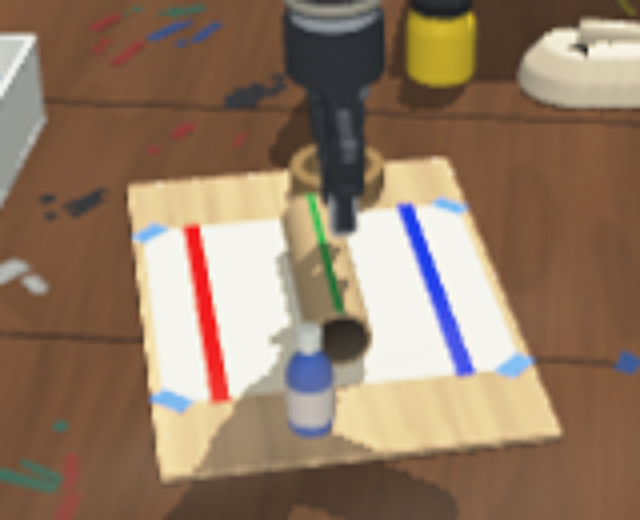

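The fingers stand above the tube, slightly behind the stripe, as planned. Next I creep down until I feel contact.

```bash
python3 shift.py '[[0.5,0.004,0,0.018,0,0,0],[0.5,0,0,0.003,0,0,0],[0.5,0,0,0,0,0,0]]'; for i in 1; do python3 shift.py '[[0.5,0,0,0.003,0,0,0],[0.5,0,0,0,0,0,0]]'; done; python3 shift.py '[[0.5,0,0,0.003,0,0,0],[0.5,0,0,0,0,0,0]]'
```

```text
time: 2.4
tool_pos: [0.5808, -0.0596, 0.0844]
tool_rot: [0.0, 0.992, 0.126, 0.0]
contact_force: [-0.1, -0.0, -0.6]
gripper_width: 0.502
grasp_force: 0.0
time: 2.65
tool_pos: [0.5806, -0.0596, 0.0812]
tool_rot: [0.0, 0.992, 0.126, 0.0]
contact_force: [-0.1, -0.6, 0.4]
gripper_width: 0.502
grasp_force: 0.0
time: 2.9
tool_pos: [0.5803, -0.0595, 0.0777]
tool_rot: [-0.0, 0.992, 0.126, -0.0]
contact_force: [-0.0, 0.5, -0.9]
gripper_width: 0.494
grasp_force: 0.0
```

```bash
python3 shift.py '[[0.5,0,0,0.003,0,0,0],[0.5,0,0,0,0,0,0]]';python3 shift.py '[[0.5,0,0,0.002,0,0,0],[0.5,0,0,0,0,0,0]]';python3 shift.py '[[0.5,0,0,0.002,0,0,0],[0.5,0,0,0,0,0,0]]'
```

```text
time: 3.15
tool_pos: [0.5803, -0.0595, 0.0746]
tool_rot: [-0.0, 0.992, 0.126, -0.0]
contact_force: [0.9, -0.6, 0.0]
gripper_width: 0.503
grasp_force: 0.0
time: 3.4
tool_pos: [0.5806, -0.0596, 0.073]
tool_rot: [0.0, 0.992, 0.126, 0.0]
contact_force: [0.8, 0.9, -0.6]
gripper_width: 0.502
grasp_force: 0.0
time: 3.65
tool_pos: [0.5819, -0.0593, 0.0727]
tool_rot: [-0.0, 0.992, 0.126, 0.001]
contact_force: [-0.1, 1.8, 5.4]
gripper_width: 0.496
grasp_force: 2.8
```

Contact at TCP z ≈ 0.0727 with 5 N. I'll ease off slightly and make the first stroke.

```bash
python3 shift.py '[[0.5,0.006,0,-0.0004,0,0,0],[0.5,0.006,0,0,0,0,0],[0.5,0.006,0,0,0,0,0],[0.5,0.004,0,0,0,0,0],[0.5,0,0,0,0,0,0]]'
python3 - <<'E'
from h import *
from go import to
for n,B in (("side",(215,175,330,260)),("scene",(180,190,350,330))):
    im=manip.grab_frame(n);cv2.imwrite(f"pics/{n}2.png",im[:,:,::-1])
    g=seg(n,mask(im,(35,80,40),(80,255,255),B),.055);print(n,g,to(g[0]))
E
```

```text
time: 4.28
tool_pos: [0.6033, -0.0539, 0.0728]
tool_rot: [0.0, 0.992, 0.126, 0.001]
contact_force: [0.2, 1.2, 5.3]
gripper_width: 0.495
grasp_force: 3.0
side (array([0.59344153, 0.00832555]), np.float64(-75.92968368530272), 62.80181884765625, 7.2732253074646) (np.float64(-0.07121913375597437), np.float64(0.0699133542158562))
scene (array([ 0.62301416, -0.10717403]), np.float64(-76.44379234313965), 57.985294342041016, 7.568879127502441) (np.float64(-0.07223553839350949), np.float64(-0.04930769770974747))
```

The stroke rolled the tube about 11 mm, as predicted. Second stroke: lift, go back, press, roll.

```bash
python3 shift.py '[[0.5,0,0,-0.008,0,0,0],[0.5,-0.016,0,0,0,0,0],[0.5,0,0,0,0,0,0],[0.5,0,0,0.008,0,0,0],[0.5,0,0,0,0,0,0]]'; python3 shift.py '[[0.5,0.009,0,0,0,0,0],[0.5,0.009,0,0,0,0,0],[0.5,0.009,0,0,0,0,0],[0.5,0.009,0,0,0,0,0],[0.5,0,0,0,0,0,0]]'
```

```text
time: 5.0
tool_pos: [0.5875, -0.0581, 0.0725]
tool_rot: [0.0, 0.992, 0.125, 0.001]
contact_force: [-0.0, 0.9, 7.4]
gripper_width: 0.498
grasp_force: 3.4
time: 5.62
tool_pos: [0.6229, -0.0492, 0.0727]
tool_rot: [0.0, 0.992, 0.126, 0.001]
contact_force: [-0.1, 0.5, 7.0]
gripper_width: 0.501
grasp_force: 3.4
```

```bash
cat > tube.py <<'E'
# lifted view: solve roll angle from the stripe in the scene view
from h import *;from go import to,RED,n,t
from scipy.optimize import brentq
def stripe(im,N="scene",B=(180,190,350,330)):
    m=mask(im,(35,80,40),(80,255,255),B);ys,xs=np.nonzero(m);uv=np.c_[xs,ys]
    a,l=to(ray(N,uv,.031)[:,:2]) if 0 else (None,None)
    def f(s):
        ph=s/.025;p=ray(N,uv,.031+.025*np.cos(ph))[:,:2]
        return np.mean((p-RED)@n)-(-.0955+s+.025*np.sin(ph))
    s=brentq(f,0,.075)
    p=ray(N,uv,.031+.025*np.cos(s/.025))[:,:2];A=(p-RED)@n;L=(p-RED)@t
    return -.0955+s,np.polyfit(L,A,1)[0],L.min(),L.max()
if __name__=='__main__':
    im=manip.grab_frame("scene");cv2.imwrite("pics/sc_%.2f.png"%manip.state()['time'],im[:,:,::-1])
    print('across, tilt(rad), ends along:',stripe(im))
E
python3 shift.py '[[0.5,0,0,-0.008,0,0,0],[0.5,-0.018,0,0,0,0,0],[0.5,0,0,0,0,0,0]]';python3 tube.py
```

```text
time: 6.0
tool_pos: [0.6024, -0.0535, 0.0785]
tool_rot: [-0.0, 0.992, 0.125, -0.001]
contact_force: [-0.8, 0.6, -0.2]
gripper_width: 0.501
grasp_force: 0.0
across, tilt(rad), ends along: (-0.0674554727987059, np.float64(0.01368375684970282), np.float64(-0.07718920994538926), np.float64(0.0930404369769631))
```

```bash
python3 shift.py '[[0.5,0.002,0,0.0055,0,0,0],[0.5,0,0,0.0015,0,0,0],[0.5,0,0,0,0,0,0]]'; python3 shift.py '[[0.5,0.009,0,0,0,0,0],[0.5,0.009,0,0,0,0,0],[0.5,0.009,0,0,0,0,0],[0.5,0.009,0,0,0,0,0],[0.5,0,0,0,0,0,0]]'; python3 shift.py '[[0.5,0,0,-0.008,0,0,0],[0.5,-0.018,0,0,0,0,0],[0.5,0,0,0,0,0,0]]';python3 tube.py
```

```text
time: 6.42
tool_pos: [0.6064, -0.0529, 0.0728]
tool_rot: [-0.0, 0.992, 0.126, 0.0]
contact_force: [-0.5, 0.2, 3.7]
gripper_width: 0.498
grasp_force: 1.5
time: 7.05
tool_pos: [0.6413, -0.0441, 0.0724]
tool_rot: [0.0, 0.992, 0.126, 0.0]
contact_force: [0.3, -0.1, 3.6]
gripper_width: 0.5
grasp_force: 2.0
time: 7.42
tool_pos: [0.6217, -0.0485, 0.0797]
tool_rot: [-0.0, 0.992, 0.125, -0.001]
contact_force: [1.2, -1.3, -0.6]
gripper_width: 0.496
grasp_force: 0.0Traceback (most recent call last):
  File "tube.py", line 15, in <module>
    print('across, tilt(rad), ends along:',stripe(im))
                                           ~~~~~~^^^^
  File "tube.py", line 10, in stripe
    s=brentq(f,0,.075)
    r = _zeros._brentq(f, a, b, xtol, rtol, maxiter, args, full_output, disp)
    fx = f(x, *args)
  File "tube.py", line 8, in f
    ph=s/.025;p=ray(N,uv,.031+.025*np.cos(ph))[:,:2]
                ~~~^^^^^^^^^^^^^^^^^^^^^^^^^^^
  File "h.py", line 6, in ray
    d=cv2.undistortPoints(np.float64(uv).reshape(-1,1,2),K,np.array([P['k1'],0,0,0,0.]))[:,0]
      ~~~~~~~~~~~~~~~~~~~^^^^^^^^^^^^^^^^^^^^^^^^^^^^^^^^^^^^^^^^^^^^^^^^^^^^^^^^^^^^^^^
cv2.error: OpenCV(4.12.0) /io/opencv/modules/calib3d/src/undistort.dispatch.cpp:347: error: (-215:Assertion failed) CV_IS_MAT(_src) && CV_IS_MAT(_dst) && (_src->rows == 1 || _src->cols == 1) && (_dst->rows == 1 || _dst->cols == 1) && _src->cols + _src->rows - 1 == _dst->rows + _dst->cols - 1 && (CV_MAT_TYPE(_src->type) == CV_32FC2 || CV_MAT_TYPE(_src->type) == CV_64FC2) && (CV_MAT_TYPE(_dst->type) == CV_32FC2 || CV_MAT_TYPE(_dst->type) == CV_64FC2) in function 'cvUndistortPointsInternal'
```

The stripe has turned out of sight, as it should. I'll make another stroke, then look.

```bash
python3 shift.py '[[0.5,0,0,0.0055,0,0,0],[0.5,0,0,0.0022,0,0,0],[0.5,0,0,0,0,0,0]]'; python3 shift.py '[[0.5,0.009,0,0,0,0,0],[0.5,0.009,0,0,0,0,0],[0.5,0.009,0,0,0,0,0],[0.5,0.009,0,0,0,0,0],[0.5,0,0,0,0,0,0]]'; python3 shift.py '[[0.5,0,0,-0.008,0,0,0],[0.5,-0.018,0,0,0,0,0],[0.5,0,0,0,0,0,0]]';python3 - <<'E'
from h import *
a=manip.grab_frame("scene");b=manip.grab_frame("side")
cv2.imwrite("pics/a4.png",a[:,:,::-1]);cv2.imwrite("pics/b4.png",b[:,:,::-1])
f=lambda i,x,y:cv2.resize(i[y:y+110,x:x+130,::-1],None,fx=3,fy=3,interpolation=2)
cv2.imwrite("pics/v4.png",np.hstack([f(a,205,205),f(b,205,165)]))
E
```

```text
time: 7.85
tool_pos: [0.6236, -0.0484, 0.0729]
tool_rot: [-0.0, 0.992, 0.126, 0.0]
contact_force: [-0.5, -0.4, 1.5]
gripper_width: 0.5
grasp_force: 1.0
time: 8.48
tool_pos: [0.6586, -0.0395, 0.0725]
tool_rot: [0.0, 0.992, 0.126, -0.0]
contact_force: [0.6, 0.8, 2.2]
gripper_width: 0.502
grasp_force: 0.9
time: 8.85
tool_pos: [0.6397, -0.0442, 0.0807]
tool_rot: [-0.0, 0.992, 0.125, -0.0]
contact_force: [0.2, 0.5, -0.1]
gripper_width: 0.499
grasp_force: 0.0
```

View pics/v4.png

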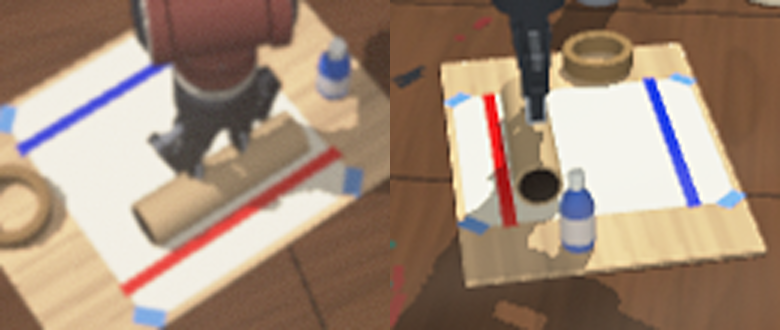

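The tube lies parallel to the red line and short of it. Its dark end shows in the side view at about (254.7,226.3), and its other end in the scene view at about (253,280).

```bash
cat > ends.py <<'E'
import sys;from h import *;from go import to
def end(n,im,box):
    x0,y0,x1,y1=box;m=mask(im,(0,0,0),(180,255,75),box)
    c=max(cv2.findContours(m,cv2.RETR_EXTERNAL,cv2.CHAIN_APPROX_NONE)[0],key=cv2.contourArea)
    (e,ax,_)=cv2.fitEllipse(c);return e,ax,to(ray(n,[e],.031)[0,:2])
E
python3 - <<'E'
from ends import *
b=cv2.imread("pics/b4.png")[:,:,::-1].copy();print(end("side",b,(243,215,268,238)))
a=cv2.imread("pics/a4.png")[:,:,::-1].copy()
print(to(ray("scene",[(253.3,279.8)],.031)[0,:2]))
h=cv2.cvtColor(a,cv2.COLOR_RGB2HSV)[268:290:2,246:264:2];print(h[...,2])
E
python3 go.py -.0395 .0 .0725 14.85
```

```text
((254.22015380859375, 226.480712890625), (9.434030532836914, 12.412728309631348), (np.float64(-0.032856425256486486), np.float64(0.09890236289019287)))
(np.float64(-0.033867008593518766), np.float64(-0.07791871377924378))
[[242 242 242 242 239 223 201 211 215]
 [242 242 241 224 205 206 214 216 218]
 [242 238 211 205 213 218 218 218 217]
 [243 219 163 217 217 218 220 217 216]
 [242 233 114 186 219 217 216 213 203]
 [242 243 173 107 202 215 205 198 191]
 [242 242 232 106 141 200 193 181 170]
 [242 242 243 195  99 173 176 160 144]
 [242 242 242 242 158 123 147 138 152]
 [242 241 242 242 235 173 154 158 173]
 [243 242 242 242 242 241 235 223 188]]
tube0 (np.float64(-0.09545240133088445), np.float64(0.00989389105295616)) tcp (np.float64(-0.03908109288029573), np.float64(0.007128934445667324)) 0.0808884887311736 F [ 0.39612331 -0.38182405  0.03757577] t 8.95
tool x yaw 14.410106257198992 z axis [ 3.02421292e-04  7.21749073e-05 -9.99999952e-01]
shift [-0.00036677  0.0071319   0.00838841]
rot [ 6.54988485e-06 -3.10846316e-04 -7.67759494e-03]
```

```bash
python3 shift.py '[[0.5,-0.003,0,0,0,0,0],[0.5,0,0,0.0065,0,0,0],[0.5,0,0,0.0024,0,0,0],[0.5,0,0,0,0,0,0]]'; python3 shift.py '[[0.5,0.009,0,0,0,0,0],[0.5,0.009,0,0,0,0,0],[0.5,0.009,0,0,0,0,0],[0.5,0.009,0,0,0,0,0],[0.5,0,0,0,0,0,0]]'; python3 shift.py '[[0.5,0,0,-0.008,0,0,0],[0.5,-0.018,0,0,0,0,0],[0.5,0,0,0,0,0,0]]';python3 - <<'E'
from ends import *
b=manip.grab_frame("side");cv2.imwrite("pics/b5.png",b[:,:,::-1]);print(end("side",b,(225,215,268,240)))
E
python3 go.py 0 .0 .0725 14.85
```

```text
time: 9.45
tool_pos: [0.6386, -0.0446, 0.0727]
tool_rot: [-0.0, 0.992, 0.126, 0.001]
contact_force: [-0.8, 1.2, 5.2]
gripper_width: 0.501
grasp_force: 2.4
time: 10.07
tool_pos: [0.6737, -0.0358, 0.0725]
tool_rot: [0.0, 0.992, 0.126, 0.001]
contact_force: [0.5, 0.3, 6.0]
gripper_width: 0.503
grasp_force: 2.9
time: 10.45
tool_pos: [0.6536, -0.0405, 0.0789]
tool_rot: [-0.0, 0.992, 0.125, -0.001]
contact_force: [0.5, 0.1, 0.3]
gripper_width: 0.499
grasp_force: 0.0
((248.79959106445312, 226.8810272216797), (9.955981254577637, 12.168112754821777), (np.float64(-0.016628667986394036), np.float64(0.09819290605730552)))
tube0 (np.float64(-0.09545240133088445), np.float64(0.00989389105295616)) tcp (np.float64(-0.024891990329543052), np.float64(0.007267392130640915)) 0.07909139295779913 F [ 1.07390019 -0.09772128  0.40738372] t 10.5
tool x yaw 14.402988353079898 z axis [-1.35775469e-03  2.88745656e-04 -9.99999037e-01]
shift [0.02495611 0.00707702 0.006556  ]
rot [-0.00062225  0.00124084 -0.00780221]
```

```bash
python3 shift.py '[[0.5,0,0,0.0055,0,0,0],[0.5,0,0,0.0018,0,0,0],[0.5,0,0,0,0,0,0]]'; python3 shift.py '[[0.5,0.009,0,0,0,0,0],[0.5,0.009,0,0,0,0,0],[0.5,0.008,0,0,0,0,0],[0.5,0.006,0,0,0,0,0],[0.5,0,0,0,0,0,0]]'; python3 shift.py '[[0.5,0,0,-0.01,0,0,0],[0.5,-0.016,0,-0.04,0,0,0],[0.5,0,0,-0.06,0,0,0],[0.5,0,0,-0.05,0,0,0],[0.5,0,0,0,0,0,0]]';python3 - <<'E'
from ends import *
b=manip.grab_frame("side");a=manip.grab_frame("scene");print(end("side",b,(225,215,268,240)))
f=lambda i,x,y:cv2.resize(i[y:y+110,x:x+130,::-1],None,fx=3,fy=3,interpolation=2)
cv2.imwrite("pics/v6.png",np.hstack([f(a,205,220),f(b,205,165)]))
E
```

```text
time: 10.88
tool_pos: [0.6557, -0.0402, 0.0728]
tool_rot: [-0.0, 0.992, 0.126, 0.0]
contact_force: [-0.0, 0.4, 2.1]
gripper_width: 0.499
grasp_force: 1.3
time: 11.5
tool_pos: [0.6867, -0.0323, 0.0727]
tool_rot: [0.0, 0.992, 0.126, 0.0]
contact_force: [1.4, 0.3, 3.3]
gripper_width: 0.504
grasp_force: 2.0
time: 12.12
tool_pos: [0.6728, -0.0369, 0.2395]
tool_rot: [0.002, 0.992, 0.125, 0.005]
contact_force: [0.3, -1.0, -0.7]
gripper_width: 0.503
grasp_force: 0.0
((243.95620727539062, 227.47386169433594), (9.73438549041748, 12.641180038452148), (np.float64(-0.0020385546826780752), np.float64(0.09879279337463605)))
```

View pics/v6.png

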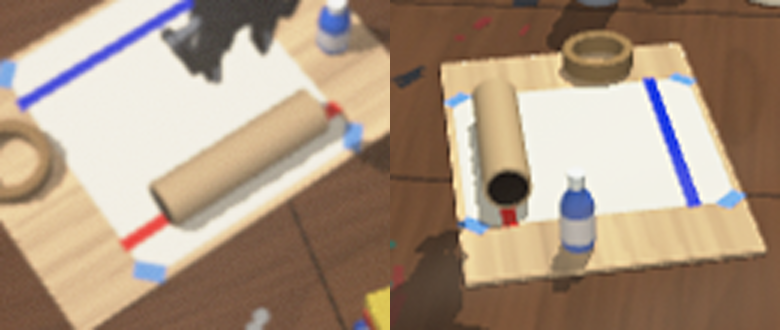

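Seen from both sides, the tube lies along the red line, which sticks out at both ends. The near end is 2 mm off centre. I'll check the other end at scene pixel (258.5,287.5) and hand in if it's good.

Run:
```python
from ends import *
p=to(ray("scene",[(258.5,287.5)],.031)[0,:2]);print(p)
if abs(p[0])<.007: print(manip.job_done())
```

```text
(np.float64(-0.0053834898873267294), np.float64(-0.07923785643623497))
the job is handed in; nothing more can be done
None
```

I rolled the tube about 92 mm in six fingertip strokes and handed the job in at about 12 s; at the last camera check the tube's ends measured about 2 mm and 5 mm from the red line's centre, the stripe had gone past the underside, and the hand was clear.

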